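Roll the pump shaft flat-up and stand the angle gauge on it

TASK

Roll the pump shaft in its V-blocks until its milled flat faces straight up, and let go of it. Then stand the angle gauge upright on the flat, centred on it and lengthways along the shaft, and leave it there with the flat still facing up. Do not disturb the jar, bottle and other things on the bench.

Things in the scene. Friction and masses are not known exactly. Their poses are not given: they have to be found in the camera images.
- shaft (a joint): Roll angle of the shaft in its V-blocks, rad. 0 = the flat faces straight up; positive = the flat is turned to the side away from the robot (+1.57: it faces level, away from the robot). It starts between +0.65 and +1.75, so the shaft's top must be rolled towards the robot. The joint allows -3.1 to +3.1; light rubbing (0.04 N m) keeps the shaft where it is left.
- shaft_flat (a point): Centre of the milled flat of the pump shaft, a dark round steel bar of 36 mm diameter lying level in two V-blocks, its axis 100 mm above the table. The bright flat, 80 mm long and 27 mm wide, lies between the blocks, 12 mm from the axis (6 mm below the round surface). Axes roll with the shaft: y along the shaft towards its grip end, z out of the flat, x across the flat.
- shaft_grip (a point): On the shaft's axis, 128 mm along it (+y) from the flat's middle: middle of its round ribbed grip end, 30 mm in diameter, from 38 mm before to 37 mm beyond this point, overhanging the stand with only the table 100 mm below, so it can be pinched across, from above or tilted, and turned about the shaft's axis. Same axes as shaft_flat.
- gauge_center (a point): Centre of the loose angle gauge, a grey box with a dark display on one large side and a steel foot: 32 mm thick (its x), 60 mm long (its y), 56 mm tall (its z); this point is 28 mm above its base. 0.1 to 0.2 kg. It stands upright on the table, to the robot's left of the stand. It is to stand with its y along the shaft, either way round.
- stand: Fixed stand: base plate 90 x 150 x 12 mm, origin under its middle, straight below the flat's middle when that is up; y along the shaft to the grip end (the robot's left, heading within 0.3 rad). Two grey V-blocks 64 mm wide, 22 mm thick, 98 mm tall, middles 58 mm either side of the middle along y; wire keepers up to 123 mm hold the shaft: it turns but cannot lift or slide.
- jar: Bystander: white plastic jar, 60 mm wide, 85 mm tall, origin under its middle.
- reagent_bottle: Bystander: amber glass bottle with a cap, 64 mm wide, 130 mm tall, origin under its middle.
- beaker: Bystander: clear beaker, 70 mm wide, 90 mm tall, origin under its middle.
- collar: Bystander: steel ring 44 mm wide, 14 mm tall, lying flat, origin under its middle.
- spanner: Bystander: spanner, 160 mm long, lying beyond the stand.
- screwdriver: Bystander: screwdriver, 180 mm long, lying beyond the stand.
- tube_rack: Fixed bystander: white rack of capped tubes, 76 x 142 mm, 95 mm tall, to the right of the stand, origin under its middle.
- gauge: The whole angle gauge, axes as gauge_center, origin at the middle of its base.

How it is judged:
On the way, in this order (a step that is already met when the one before it is completed fails the run):
1. the flat faces up (within 0.12 rad), the shaft is let go and nothing stands on it (value of joint shaft between -0.12 and 0.12 rad and contact force between each of the fingers, gauge and shaft below 0.1 N and distance between gauge_center and shaft_flat above 0.06 m), for 0.2 s.
2. the gauge stands on the upward flat, released (value of joint shaft between -0.12 and 0.12 rad and x of gauge_center in the frame of shaft_flat between -0.009 and 0.009 m and y of gauge_center in the frame of shaft_flat between -0.014 and 0.014 m and z of gauge_center in the frame of shaft_flat between 0.024 and 0.032 m and angle between gauge_center's own z axis and vertical below 0.13 rad and angle between the y axis of gauge_center and the y axis of shaft_flat, either way round below 0.2 rad and contact force between gauge and shaft above 0.3 N and contact force between the fingers and gauge below 0.1 N), for 0.2 s.
At the end, for the whole second after the job is handed in: The shaft's flat faces up within 0.12 rad and the gauge stands upright (within 0.13 rad) and at rest on it, its middle within 9 mm of the flat's middle across the shaft and 14 mm along it, its length along the shaft within 0.2 rad (value of joint shaft between -0.12 and 0.12 rad and x of gauge_center in the frame of shaft_flat between -0.009 and 0.009 m and y of gauge_center in the frame of shaft_flat between -0.014 and 0.014 m and z of gauge_center in the frame of shaft_flat between 0.024 and 0.032 m and angle between gauge_center's own z axis and vertical below 0.13 rad and angle between the y axis of gauge_center and the y axis of shaft_flat, either way round below 0.2 rad and contact force between gauge and shaft above 0.3 N and linear speed of gauge below 0.02 m/s and velocity of joint shaft between -0.1 and 0.1 rad/s); the robot touches nothing.
It fails at once if a bystander is pushed more than 30 mm (distance of any of jar, reagent_bottle, beaker, collar, spanner, screwdriver from where it was at the start of the episode above 0.03 m).
It fails at once if the jar, bottle or beaker is tipped (angle between any of jar, reagent_bottle, beaker's own z axis and vertical above 0.4 rad).
It also fails if it takes over 72 s, if anything falls off the work surface, if the arm or the gripper's body presses on something with over 40 N, if the wrist force passes 120 N, or if a joint passes its speed limit or range.

ROBOT

A 6-joint arm with a two-finger parallel gripper is mounted at the origin on the work surface. World frame = base frame: x ahead of the robot, y to its left, z up, the work surface at z = 0. Lengths are in m, angles in rad, forces in N, time in s.
With the tool pointing down it reaches from about 0.325 to 0.85 m from the base axis. Payload 15.5 kg.
Tool frame: the origin (TCP) lies on the mounting face of the last link; the fingertips stand 191 mm ahead of it and the grasp point (between the pads) lies grip_point_offset ahead of it (grip_point_offset is the distance from the TCP to the grasp point, in m); z points along the fingers, y is the line along which they close (so a half turn about z gives the same grasp; the last joint's range is limited). The gripper opens to 91 mm and grips with 3 to 60 N. Pads are 32 mm wide; open, the fingers measure 118 mm over their backs; the gripper's body (76 mm by 178 mm) begins 60 mm behind the grasp point.
Start: joints at [1.06, 0.494, 1.345, -0, 1.302, -0.096], TCP at [0.252, 0.572, 0.405] pointing down, gripper open.
Joint ranges: [-2.91, 2.91], [-0.82, 2.16], [0.22, 2.67], [-1.22, 4.37], [0.12, 2.79], [-3.08, 3.08]. Speed limits (rad/s): [1.89, 1.89, 2.57, 3.01, 3.01, 3.01].

INTERFACE

Orientations are given as a unit quaternion [x, y, z, w].
In Python, from workcell import observe, grab_frame, calibration, finish_job, grip_point_offset gives the robot as it stands.
- The arm moves only by the tool jog_arm, never from a script. Its argument "steps" is a list of rows, each a list of 3 entries, a list of its own where there are three numbers: the closure, from 0 (fully open) to 1 (shut), then the shift along the tool's x, y, z scaled (see below), then the turn about the tool's z scaled (see below). In form: [[gripper, [x, y, z], turn], ...]. A call has 1 to 12 rows; each row is the pose to reach, as a shift and turn from the pose commanded when the call began, along the tool's axes at that moment; what a row does not reach only later rows make up. The controller multiplies each number of a shift by 0.1 m and each number of a turn by 45 degrees. A row lasts 1/12 s, in which the tool goes at most 41.7 mm and 7.16 degrees, less where a joint would pass 70% of its speed; a pose out of reach is approached as far as the arm can. A call with a number of a shift or a turn outside -1 to 1 is refused whole. A call with a gripper value outside its range is refused whole. The fingers move at their own pace and stop on an object; "newtons" is the grip in N (left out, the last holds). Time passes only in rows, so rows that repeat a pose let the fingers close. It gives the time, the measured TCP pose, the force, the opening and the grip force at its end, in the units of the state.
- observe(): the state, without advancing time (a new reading comes with each control period).
- grab_frame(name): name is "scene" or "top"; returns (picture, depth): 480x640x3 uint8, red, green, blue; 480x640 float32, m along the optical axis (not along the pixel's ray), 0 where there is no reading.
- calibration(name): a dict with "intrinsics" (3x3 intrinsics, pixels), "k1" (the pictures are not rectified: a ray, as slopes to the right and down, at radius r is drawn at 1 + k1 r^2 times it, then the intrinsics apply), "rvec" (rotation vector, rad) and "tvec" (3), from world to camera coordinates, as OpenCV has them. Camera axes: x right, y down, z forward; pixel columns grow to the right and rows downward; lengths in m; the calibration is good to about 2 mm. A picture is of the moment at which its call begins. calibration takes no time and is no camera call.
- finish_job(): hands the job in; it is judged then, once.
The state is a dict: "t": time; "joint_pos": joint angles; "qd": joint speeds; "joint_efforts": joint torques, N m; "tcp_pos": TCP position; "orientation": TCP orientation; "ft_force": force on the tool from outside, world axes, zero at the start; "wrist_torque": the same for the moment, N m; "gripper_width": opening from 0.0 (shut) to 1.0 (fully open); "grip_force": force on a finger pad.
Only numpy, scipy, OpenCV 4.12 (cv2) and the standard library are available. Lean on these libraries where they do the work, as an engineer would, in place of code of your own. Each camera call takes 0.05 s, during which the arm holds its last target. There are 200 camera calls.

## Working session

There is one attempt and no reset: what is moved stays moved. The work goes in short steps, Python scripts to look and compute and a tool call to move; the robot and the scene stay as the last step left them, time stands still between calls to the robot, and variables do not carry over. Pictures are saved under pics/ and viewed, at most 10 in all, crops included, and the job is handed in when it is done.

Besides the shell and the picture viewer there is one more tool, called after "Request:" as name([rows], argument=value, ...), one row to a line, values as JSON. jog_arm: Moves the arm, as the interface text tells. Its arguments: {"type":"object","properties":{"steps":{"type":"array"},"newtons":{"type":"number"}},"required":["steps"]}

```bash
mkdir -p pics; ls; cat > h.py <<'E'
import numpy as np, cv2
from workcell import *
from scipy.spatial.transform import Rotation as R
def cal(n):
    c=calibration(n); return np.array(c["intrinsics"],float),float(c["k1"]),cv2.Rodrigues(np.array(c["rvec"],float))[0],np.array(c["tvec"],float).ravel()
def cloud(n,depth):
    K,k1,Rm,t=cal(n); v,u=np.mgrid[0:480,0:640]
    p=cv2.undistortPoints(np.stack([u,v],-1).reshape(-1,1,2).astype(float),K,np.array([k1,0,0,0,0.])).reshape(-1,2)
    d=depth.reshape(-1,1); P=np.hstack([p*d,d])
    W=(P-t)@Rm; W[depth.ravel()==0]=np.nan
    return W.reshape(480,640,3)
def proj(n,X):
    K,k1,Rm,t=cal(n)
    return cv2.projectPoints(np.atleast_2d(np.array(X,float)),Rm,t,K,np.array([k1,0,0,0,0.]))[0].reshape(-1,2)
def snap(n,f):
    im,d=grab_frame(n); cv2.imwrite(f"pics/{f}.png",im[:,:,::-1]); np.savez(f"pics/{f}.npz",im=im,d=d,W=cloud(n,d)); return im,d
E
python3 - <<'E'
from h import *
for n in("scene","top"):
    im,d=snap(n,n+"0"); print(n,cal(n),"cam pos",-cal(n)[2].T@cal(n)[3], (d>0).mean())
print(observe(), grip_point_offset)
E
```

```text
pics
scene (array([[450.24463839,   0.        , 315.30102506],
       [  0.        , 450.24463839, 241.58416606],
       [  0.        ,   0.        ,   1.        ]]), -0.07876227120720153, array([[-0.02937222,  0.99942761,  0.01678481],
       [ 0.72884522,  0.03290555, -0.68388732],
       [-0.68404818, -0.00785376, -0.72939454]]), array([ 0.06262807, -0.3779824 ,  1.59206174])) cam pos [ 1.36637713 -0.03765083  0.90169258] 0.99595703125
top (array([[436.54734762,   0.        , 315.68553522],
       [  0.        , 436.54734762, 236.05776578],
       [  0.        ,   0.        ,   1.        ]]), -0.08477654604345641, array([[ 0.02219936, -0.99970354,  0.01000063],
       [-0.98554458, -0.02356324, -0.16776962],
       [ 0.16795553, -0.00613169, -0.9857755 ]]), array([-0.09369803,  0.59370467,  0.94264432])) cam pos [ 0.42888014 -0.07390064  1.02977832] 0.99609375
{'t': 0.1, 'joint_pos': array([ 1.05952075e+00,  4.94139084e-01,  1.34606521e+00, -2.00695981e-05,
        1.30251151e+00, -9.55192561e-02]), 'qd': array([-0.00035951, -0.00176237, -0.00198918,  0.00060254,  0.00187541,
        0.00029373]), 'joint_efforts': array([ 4.00222954e-03, -8.80223036e+01, -3.82541084e+01,  7.06065190e-02,
        4.80128126e-02, -1.19046790e-04]), 'tcp_pos': array([0.25237189, 0.57163576, 0.4041879 ]), 'orientation': array([ 2.06381565e-01,  9.78471427e-01, -5.38818230e-04, -1.58546553e-04]), 'ft_force': array([-0.04070399, -0.42734405,  0.88795869]), 'wrist_torque': array([-0.04031347,  0.02900221,  0.05305574]), 'grip_force': 0.0, 'gripper_width': 0.9986891813390812} 0.172
```

View pics/scene0.png

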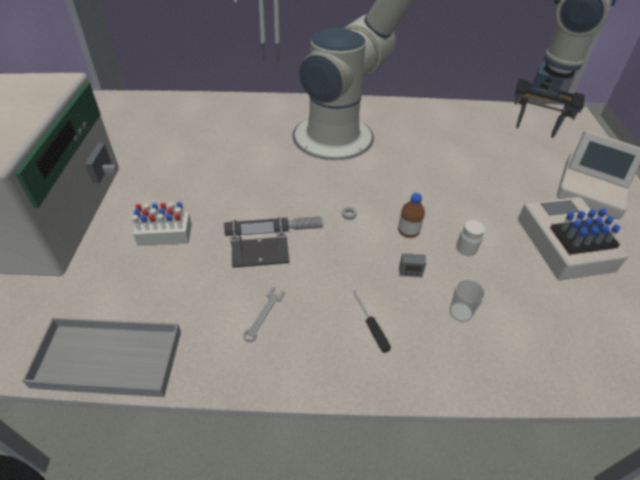

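View pics/top0.png

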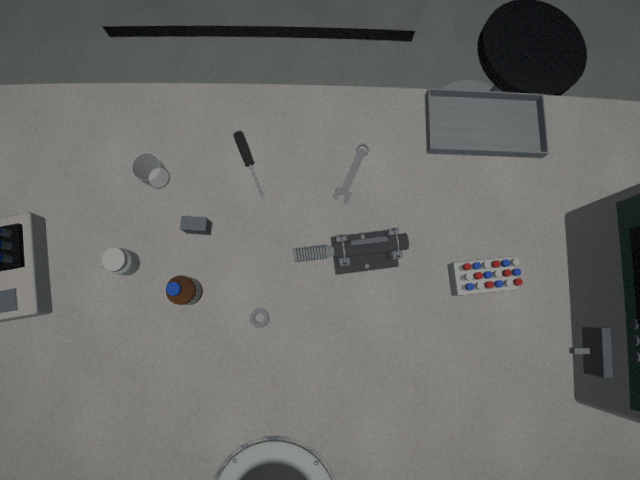

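The scene view shows the shaft with its bright flat at about (258,228), the grip end at (305,223) and the gauge at (412,265). The top view shows the shaft at about (370,243), the grip at (312,254), the gauge at (195,225) and the bottle at (180,290).

```bash
python3 - <<'E'
from h import *
S=np.load("pics/scene0.npz");T=np.load("pics/top0.npz")
for nm,D,(u0,u1,v0,v1) in(("top",T,(172,218,208,242)),("scene",S,(392,432,245,285))):
    W=D["W"][v0:v1,u0:u1].reshape(-1,3); 
    print(nm,"gauge table z",np.nanpercentile(W[:,2],[1,10,50,90,97,99]))
    m=(W[:,2]>0.045); P=W[m]; r=cv2.minAreaRect(P[:,:2].astype(np.float32)); print(m.sum(),r,np.degrees(0),P.mean(0)); print(cv2.boxPoints(r))
for nm,D,(u0,u1,v0,v1) in(("top",T,(285,335,238,270)),("scene",S,(290,330,208,235))):
    W=D["W"][v0:v1,u0:u1].reshape(-1,3); m=(W[:,2]>0.09); P=W[m]
    print(nm,"grip",m.sum(),P.min(0),P.max(0),np.percentile(P[:,2],[50,90,98]))
    c=P[:,:2].mean(0); a=np.linalg.svd(P[:,:2]-c)[2][0]; s=(P[:,:2]-c)@a; print(c,a,s.min(),s.max(), np.degrees(np.arctan2(a[1],a[0])))
for nm,D,(u0,u1,v0,v1) in(("top",T,(285,415,225,270)),("scene",S,(215,330,205,245))):
    W=D["W"][v0:v1,u0:u1].reshape(-1,3); m=(W[:,2]>0.085)&(W[:,2]<0.13); P=W[m]
    for y in np.arange(-0.2,0.16,0.02):
        q=P[abs(P[:,1]-y)<0.004]
        if len(q)>3: i=q[:,2].argmax(); print(nm,round(y,2),len(q),"x",q[:,0].min().round(4),q[:,0].max().round(4),"top",q[i].round(4))
E
```

```text
top gauge table z [-0.00357603 -0.00143133  0.00195523  0.05696645  0.05877286  0.05996434]
398 ((0.6173581480979919, 0.20046423375606537), (0.061093155294656754, 0.032749153673648834), 87.38793182373047) 0.0 [0.61662791 0.19951757 0.05612129]
[[0.5996085  0.17069565]
 [0.63232356 0.16920315]
 [0.6351078  0.23023282]
 [0.60239273 0.23172532]]
scene gauge table z [-0.00418468 -0.00236854  0.00091711  0.05440983  0.05664027  0.05793765]
279 ((0.6192448735237122, 0.2019120454788208), (0.05854829400777817, 0.03702652454376221), 87.92748260498047) 0.0 [0.62184867 0.20131857 0.0541543 ]
[[0.599685   0.17332657]
 [0.63668734 0.17198752]
 [0.63880473 0.23049752]
 [0.6018024  0.23183657]]
top grip 559 [ 0.52933274 -0.12037725  0.0923739 ] [ 0.57450586 -0.03200529  0.12048728] [0.11274268 0.11656435 0.11794843]
[ 0.54875771 -0.07547826] [-0.16735595  0.98589654] -0.04744973727867703 0.04375748668765245 99.63412381244794
scene grip 370 [ 0.5351471  -0.11217318  0.09091331] [ 0.57102621 -0.03084674  0.11927752] [0.10995495 0.11503206 0.11663902]
[ 0.55792339 -0.07057913] [ 0.14166873 -0.98991412
[... 435 characters left out ...]
0.5649 top [ 0.5523 -0.0767  0.1177]
top -0.06 45 x 0.5323 0.5622 top [ 0.5495 -0.0579  0.1193]
top -0.04 54 x 0.5295 0.5571 top [ 0.5493 -0.041   0.1175]
scene -0.2 44 x 0.5622 0.5894 top [ 0.5728 -0.1975  0.1192]
scene -0.18 47 x 0.5566 0.5839 top [ 0.5718 -0.1777  0.1192]
scene -0.16 48 x 0.5565 0.5827 top [ 0.5678 -0.1606  0.1195]
scene -0.14 64 x 0.5308 0.5945 top [ 0.5556 -0.1366  0.1226]
scene -0.12 51 x 0.5509 0.5904 top [ 0.5652 -0.121   0.1187]
scene -0.1 40 x 0.5443 0.571 top [ 0.5582 -0.099   0.1164]
scene -0.08 41 x 0.5469 0.5693 top [ 0.5613 -0.0838  0.1166]
scene -0.06 43 x 0.5434 0.5654 top [ 0.554  -0.0591  0.1176]
scene -0.04 40 x 0.5356 0.5621 top [ 0.5459 -0.0393  0.1177]
```

```bash
python3 - <<'E'
from h import *
S=np.load("pics/scene0.npz");T=np.load("pics/top0.npz")
for nm,D,(u0,u1,v0,v1) in(("scene",S,(215,330,205,275)),("top",T,(285,415,225,280))):
    W=D["W"]; im=D["im"].astype(int); sub=np.zeros((480,640),bool); sub[v0:v1,u0:u1]=1
    # vertical-line fit for round shaft axis
    g=im.sum(2)/3
    # flat
    m=sub&(g>(105 if nm=="scene" else 80))&(W[...,2]>0.08)&(W[...,1]<-0.14)
    m=cv2.erode(m.astype(np.uint8),np.ones((2,2)))>0
    n,l,st,ce=cv2.connectedComponentsWithStats(m.astype(np.uint8)); i=1+st[1:,4].argmax(); print(nm,st[i],ce[i])
    P=W[l==i]; c=P.mean(0); u,s,vt=np.linalg.svd(P-c); nrm=vt[2]*np.sign(vt[2][2]); print("flat c",c,"long",vt[0],"n",nrm,"rms",s/np.sqrt(len(P)),"extent",np.ptp((P-c)@vt[0]),np.ptp((P-c)@vt[1]))
    ax=vt[0]*np.sign(vt[0][1]); side=np.cross(ax,[0,0,1]); print("heading",-np.arctan2(ax[0],ax[1]),"roll",np.arctan2(nrm@side,nrm[2]),"axis pt",c-0.012*nrm)
    # base plate
    b=sub&(W[...,2]>0.007)&(W[...,2]<0.018); P=W[b]; r=cv2.minAreaRect(P[:,:2].astype(np.float32)); print("base",r,b.sum(),np.percentile(P,[1,99],axis=0)[:,:2])
    b=sub&(W[...,2]>0.02)&(W[...,2]<0.13); P=W[b]; print("all >.02 y",np.percentile(P[:,1],[0,1,99,100]))
im=S["im"][195:285,205:335]; cv2.imwrite("pics/c1.png",cv2.resize(im[:,:,::-1],None,fx=5,fy=5,interpolation=cv2.INTER_CUBIC))
E
```

```text
scene [242 223  32  12 314] [257.31210191 228.37898089]
flat c [ 0.57975866 -0.19200928  0.10406183] long [ 0.1534357  -0.98803098  0.01588307] n [0.88462943 0.14450489 0.44333859] rms [0.02209637 0.00774823 0.00204204] extent 0.07692365995209724 0.02869183022139372
heading 0.15406379873426135 roll 1.1114140325955748 axis pt [ 0.56914311 -0.19374334  0.09874177]
base ((0.5694593787193298, -0.19310405850410461), (0.09397828578948975, 0.14861281216144562), 8.130688667297363) 1093 [[ 0.52311953 -0.26022261]
 [ 0.62165111 -0.11802421]]
all >.02 y [-0.27561855 -0.27069514 -0.03397399 -0.03084674]
top [352 238  36   7 104] [369.45192308 241.        ]
flat c [ 0.57783718 -0.19501825  0.10873698] long [-0.15187527  0.98836065  0.00878213] n [0.86135164 0.12799025 0.49162166] rms [0.02162565 0.00490073 0.00056025] extent 0.0730744503501474 0.01800747097081916
heading 0.1524712011644064 roll 1.056823533796321 axis pt [ 0.56750096 -0.19655413  0.10283752]
base ((0.5709382891654968, -0.21476200222969055), (0.10867666453123093, 0.19489337503910065), 2.1403698921203613) 1030 [[ 0.51625672 -0.27193324]
 [ 0.61787993 -0.11892262]]
all >.02 y [-0.27876345 -0.27410778 -0.0348834  -0.03200529]
```

View pics/c1.png

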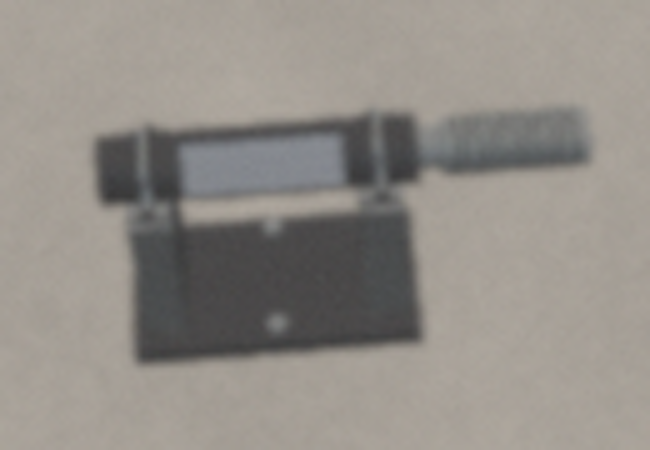

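The flat's axis point comes out at about (0.568, −0.195, 0.10), with heading about 0.15 and roll about 1.08. That puts the grip near (0.549, −0.068). The tool can't tilt, so I'll roll the shaft by pressing the closed fingertips on top of the grip and dragging towards the robot.

Request:
jog_arm([
  [1,[-0.4,-0.34,0],0],
  [1,[-0.8,-0.69,0],0],
  [1,[-1,-0.86,0],0],
  [1,[-1,-0.86,0],0],
], newtons=20)

```text
t: 0.43
tcp_pos: [0.3106, 0.4483, 0.4044]
orientation: [0.207, 0.978, -0.001, 0.0]
ft_force: [1.0, 0.6, 1.8]
gripper_width: 0.74
grip_force: 0.0
```

Request:
jog_arm([
  [1,[-0.3,-0.26,0],0],
  [1,[-0.6,-0.52,0],0],
  [1,[-1,-0.86,0],0],
  [1,[-1,-0.86,0],0],
])

```text
t: 0.77
tcp_pos: [0.3672, 0.3298, 0.4046]
orientation: [0.207, 0.978, -0.001, 0.0]
ft_force: [0.7, 1.2, -0.0]
gripper_width: 0.443
grip_force: 0.0
```

Request:
jog_arm([
  [1,[-0.3,-0.26,0],0],
  [1,[-0.6,-0.52,0],0],
  [1,[-1,-0.86,0],0],
  [1,[-1,-0.86,0],0],
])

```text
t: 1.1
tcp_pos: [0.4243, 0.2109, 0.4047]
orientation: [0.207, 0.978, -0.0, 0.0]
ft_force: [-0.9, 0.8, 0.1]
gripper_width: 0.156
grip_force: 0.0
```

Request:
jog_arm([
  [1,[-0.3,-0.26,0],0],
  [1,[-0.6,-0.52,0],0],
  [1,[-1,-0.86,0],0],
  [1,[-1,-0.86,0],0],
])

```text
t: 1.43
tcp_pos: [0.4814, 0.0917, 0.4047]
orientation: [0.208, 0.978, -0.0, 0.001]
ft_force: [-0.0, 1.0, 0.4]
gripper_width: 0.003
grip_force: 0.0
```

Request:
jog_arm([
  [1,[-0.3,-0.26,0],0],
  [1,[-0.6,-0.52,0],0],
  [1,[-1,-0.86,0],0],
  [1,[-1,-0.86,0],-0.2],
  [1,[-1,-0.86,0],-0.4],
  [1,[-1,-0.86,0],-0.6],
  [1,[-1,-0.86,0],-0.718],
  [1,[-1,-0.86,0],-0.718],
])

```text
t: 2.1
tcp_pos: [0.5362, -0.0234, 0.4044]
orientation: [-0.078, 0.997, 0.0, -0.0]
ft_force: [0.7, 0.2, 0.5]
gripper_width: 0.007
grip_force: 0.0
```

Request:
jog_arm([
  [1,[-0.14,-0.3,0.1],0],
  [1,[-0.14,-0.47,0.4],0],
  [1,[-0.14,-0.47,0.7],0],
  [1,[-0.14,-0.47,0.9],0],
  [1,[-0.14,-0.47,0.94],0],
  [1,[-0.14,-0.47,0.95],0],
  [1,[-0.14,-0.47,0.95],0],
])

```text
t: 2.68
tcp_pos: [0.5573, -0.0677, 0.3104]
orientation: [-0.074, 0.997, -0.0, 0.0]
ft_force: [0.3, -0.4, 0.7]
gripper_width: 0.006
grip_force: 0.0
```

Request:
jog_arm([
  [1,[0,0,0.01],0],
  [1,[0,0,0.02],0],
  [1,[0,0,0.03],0],
  [1,[0,0,0.03],0],
])

```text
t: 3.02
tcp_pos: [0.557, -0.0679, 0.3072]
orientation: [-0.074, 0.997, -0.0, 0.0]
ft_force: [-0.1, -0.7, -0.7]
gripper_width: 0.007
grip_force: 0.0
```

Request:
jog_arm([
  [1,[0,0,0.007],0],
  [1,[0,0,0.014],0],
  [1,[0,0,0.014],0],
])

```text
t: 3.27
tcp_pos: [0.557, -0.068, 0.3058]
orientation: [-0.074, 0.997, -0.0, 0.0]
ft_force: [-2.2, 0.9, 9.2]
gripper_width: 0.003
grip_force: 4.5
```

Request:
jog_arm([
  [1,[0,0,0.005],0],
  [1,[0,0,0.005],0],
])

```text
t: 3.43
tcp_pos: [0.5571, -0.068, 0.3057]
orientation: [-0.074, 0.997, -0.0, 0.001]
ft_force: [-3.1, 1.5, 15.4]
gripper_width: 0.005
grip_force: 7.6
```

Request:
jog_arm([
  [1,[0.01,0,0],0],
  [1,[0.02,0,0],0],
  [1,[0.03,0,0],0],
  [1,[0.04,0,0],0],
  [1,[0.05,0,0],0],
  [1,[0.06,0,0],0],
  [1,[0.06,0,0],0],
])

```text
t: 4.02
tcp_pos: [0.5517, -0.0688, 0.3058]
orientation: [-0.074, 0.997, -0.0, 0.001]
ft_force: [1.5, 2.1, 10.9]
gripper_width: 0.005
grip_force: 5.5
```

```bash
cat > roll.py <<'E'
from h import *
import sys
def roll(tag):
    out=[]
    for nm,(u0,u1,v0,v1) in(("scene",(215,292,205,275)),("top",(330,415,220,280))):
        im,d=snap(nm,nm+tag); W=cloud(nm,d); g=im.astype(int).sum(2)/3
        ax=np.array([-.15,.989,0]); rel=W-np.array([.568,-.1955,.1]); s=rel@ax; c=rel@np.array([.989,.15,0]); z=rel[...,2]
        m=(abs(s)<.034)&(np.hypot(c,z)<.021)&(z>-.012); 
        cc,zz=c[m],z[m]
        # model fit: radial profile min over (phi, offsets) of circle with flat
        from scipy.optimize import minimize
        def cost(p):
            phi,dc,dz=p; x=cc-dc;y=zz-dz; n=x*np.sin(phi)+y*np.cos(phi); r=np.hypot(x,y)
            sd=np.maximum(r-.018,n-.012); return np.mean(np.minimum(abs(sd),.004))+ .02*(dc**2+dz**2)/.002**2*.01
        b=min((minimize(cost,[p,0,0],method="Nelder-Mead",options=dict(initial_simplex=[[p,0,0],[p+.1,0,0],[p,.002,0],[p,0,.002]])) for p in np.arange(-1,1.9,.15)),key=lambda r:r.fun)
        print(nm,m.sum(),"roll %.3f off %.4f %.4f cost %.5f"%(*b.x,b.fun))
if __name__=="__main__": roll(sys.argv[1])
E
python3 roll.py a
```

```text
scene 384 roll 0.686 off 0.0006 -0.0000 cost 0.00143
top 297 roll 0.683 off 0.0002 0.0008 cost 0.00091
```

Request:
jog_arm([
  [1,[0.01,0,0.002],0],
  [1,[0.02,0,0.002],0],
  [1,[0.03,0,0.002],0],
  [1,[0.04,0,0.002],0],
  [1,[0.05,0,0.002],0],
  [1,[0.06,0,0.002],0],
  [1,[0.07,0,0.002],0],
  [1,[0.08,0,0.002],0],
  [1,[0.09,0,0.002],0],
  [1,[0.1,0,0.002],0],
  [1,[0.1,0,0.002],0],
])

```text
t: 5.03
tcp_pos: [0.5419, -0.0703, 0.3057]
orientation: [-0.074, 0.997, -0.0, 0.002]
ft_force: [1.8, 3.5, 12.6]
gripper_width: 0.005
grip_force: 6.5
```

```bash
python3 roll.py b
```

```text
scene 383 roll -0.023 off 0.0005 0.0001 cost 0.00112
top 227 roll 0.072 off 0.0002 0.0009 cost 0.00105
```

Request:
jog_arm([
  [1,[0,0,-0.05],0],
  [1,[0,0,-0.2],0],
  [1,[0,0,-0.6],0],
  [1,[0,0,-1],0],
  [1,[0,0,-1],0],
])

```text
t: 5.55
tcp_pos: [0.5424, -0.0706, 0.4115]
orientation: [-0.074, 0.997, -0.001, 0.004]
ft_force: [1.3, -0.2, 1.4]
gripper_width: 0.006
grip_force: 0.0
```

```bash
python3 roll.py c; python3 - <<'E'
from h import *
T=np.load("pics/top0.npz")["W"]
for n,(u0,u1,v0,v1),z0 in(("bottle",(160,210,268,312),.1),("jar",(95,145,240,280),.06),("beaker",(125,178,145,195),.02),("collar",(245,275,303,332),.006)):
    P=T[v0:v1,u0:u1].reshape(-1,3);P=P[P[:,2]>z0]; print(n,len(P),P.min(0).round(3),P.max(0).round(3),np.median(P,0).round(3))
E
```

```text
scene 378 roll 0.020 off 0.0005 0.0001 cost 0.00110
top 87 roll 0.082 off 0.0003 0.0007 cost 0.00086
bottle 283 [0.447 0.195 0.1  ] [0.485 0.228 0.134] [0.466 0.208 0.129]
jar 550 [0.501 0.339 0.06 ] [0.555 0.394 0.091] [0.527 0.362 0.085]
beaker 842 [0.707 0.276 0.02 ] [0.775 0.344 0.095] [0.745 0.316 0.064]
collar 212 [0.388 0.025 0.007] [0.431 0.067 0.019] [0.411 0.045 0.015]
```

Request:
jog_arm([
  [0,[-0.15,0.3,0],0],
  [0,[-0.3,0.6,0],0],
  [0,[-0.5,1,0],0],
  [0,[-0.5,1,0],0],
])

```text
t: 5.98
tcp_pos: [0.5766, 0.0407, 0.4033]
orientation: [-0.075, 0.997, 0.001, -0.001]
ft_force: [-1.2, 1.3, -0.4]
gripper_width: 0.262
grip_force: 0.0
```

Request:
jog_arm([
  [0,[-0.15,0.3,0],0],
  [0,[-0.3,0.6,0],0],
  [0,[-0.5,1,0],0],
  [0,[-0.5,1,0],0],
])

```text
t: 6.32
tcp_pos: [0.6113, 0.1473, 0.403]
orientation: [-0.075, 0.997, 0.001, -0.001]
ft_force: [-0.6, -0.5, 0.1]
gripper_width: 0.558
grip_force: 0.0
```

Request:
jog_arm([
  [0,[-0.15,0.57,0],0.12],
  [0,[-0.15,0.57,0],0.27],
  [0,[-0.15,0.57,0],0.42],
  [0,[-0.15,0.57,0],0.57],
  [0,[-0.15,0.57,0],0.72],
  [0,[-0.15,0.57,0],0.87],
  [0,[-0.15,0.57,0],1],
  [0,[-0.15,0.57,0],1],
])

```text
t: 6.98
tcp_pos: [0.6167, 0.2007, 0.4031]
orientation: [0.316, 0.949, -0.001, -0.001]
ft_force: [0.6, 0.0, -0.3]
gripper_width: 0.997
grip_force: 0.0
```

Request:
jog_arm([
  [0,[0,0,0],0.15],
  [0,[0,0,0],0.3],
  [0,[0,0,0],0.45],
  [0,[0,0,0],0.6],
  [0,[0,0,0],0.75],
  [0,[0,0,0],0.9],
  [0,[0,0,0],1],
  [0,[0,0,0],1],
])

```text
t: 7.65
tcp_pos: [0.6168, 0.2007, 0.4036]
orientation: [0.653, 0.757, -0.001, -0.0]
ft_force: [-0.5, 0.1, 0.0]
gripper_width: 0.999
grip_force: 0.0
```

Request:
jog_arm([
  [0,[0,0,0],0.12],
  [0,[0,0,0],0.24],
  [0,[0,0,0],0.24],
  [0,[0,0,0],0.24],
])

```text
t: 7.98
tcp_pos: [0.6168, 0.2008, 0.4041]
orientation: [0.719, 0.695, -0.0, -0.0]
ft_force: [-0.6, 0.4, -0.5]
gripper_width: 1.0
grip_force: 0.0
```

```bash
python3 roll.py d; python3 - <<'E'
from h import *
o=observe();print(o["tcp_pos"],o["orientation"],o["gripper_width"])
r=R.from_quat(o["orientation"]).as_matrix(); print(r.round(3)); print("gauge in tool",r.T@(np.array([.618,.201,.06])-o["tcp_pos"]))
E
```

```text
scene 375 roll 0.029 off 0.0005 0.0001 cost 0.00112
top 525 roll 0.025 off 0.0002 0.0008 cost 0.00114
[0.61688643 0.20077585 0.40433607] [ 7.19392516e-01  6.94603736e-01 -2.15169180e-04 -1.08358527e-04] 1.0048989641734554
[[ 0.035  0.999 -0.   ]
 [ 0.999 -0.035 -0.   ]
 [-0.    -0.    -1.   ]]
gauge in tool [3.17812875e-04 1.26163562e-03 3.44335487e-01]
```

Request:
jog_arm([
  [0,[0,0.012,0.2],0],
  [0,[0,0.012,0.5],0],
  [0,[0,0.012,0.8],0],
  [0,[0,0.012,1],0],
])

```text
t: 8.42
tcp_pos: [0.6175, 0.2006, 0.3021]
orientation: [0.72, 0.694, -0.001, -0.001]
ft_force: [0.2, -0.2, -0.6]
gripper_width: 0.996
grip_force: 0.0
```

Request:
jog_arm([
  [0,[0,0,0.3],0],
  [0,[0,0,0.6],0],
  [0,[0,0,0.85],0],
  [0,[0,0,1],0],
  [0,[0,0,1],0],
  [0,[0,0,1],0],
])

```text
t: 8.92
tcp_pos: [0.6181, 0.2007, 0.2043]
orientation: [0.72, 0.694, -0.001, -0.0]
ft_force: [0.3, -0.0, 0.6]
gripper_width: 1.006
grip_force: 0.0
```

Request:
jog_arm([
  [1,[0,0,0],0],
  [1,[0,0,0],0],
  [1,[0,0,0],0],
  [1,[0,0,0],0],
  [1,[0,0,0],0],
  [1,[0,0,0],0],
  [1,[0,0,0],0],
  [1,[0,0,0],0],
  [1,[0,0,0],0],
  [1,[0,0,0],0],
  [1,[0,0,0],0],
], newtons=15)

```text
t: 9.83
tcp_pos: [0.6181, 0.2007, 0.2046]
orientation: [0.721, 0.693, -0.0, -0.0]
ft_force: [-1.0, -0.6, 0.4]
gripper_width: 0.351
grip_force: 15.0
```

Request:
jog_arm([
  [1,[0,0,-0.05],0],
  [1,[0,0,-0.25],0],
  [1,[0,0,-0.6],0],
  [1,[0,0,-1],0],
])

```text
t: 10.17
tcp_pos: [0.6174, 0.2006, 0.3043]
orientation: [0.721, 0.693, -0.002, -0.001]
ft_force: [0.7, -0.1, -0.8]
gripper_width: 0.349
grip_force: 15.0
```

Request:
jog_arm([
  [1,[-0.1,0,-0.3],0],
  [1,[-0.3,0,-0.6],0],
  [1,[-0.6,-0.09,-0.8],0],
  [1,[-1,-0.09,-0.8],0],
])

```text
t: 10.5
tcp_pos: [0.6048, 0.102, 0.3895]
orientation: [0.72, 0.694, 0.003, 0.002]
ft_force: [1.6, 0.0, -0.4]
gripper_width: 0.348
grip_force: 15.0
```

Request:
jog_arm([
  [1,[-0.3,-0.03,0],0],
  [1,[-0.6,-0.06,0],0],
  [1,[-1,-0.09,0],0],
  [1,[-1,-0.09,0],0],
])

```text
t: 10.83
tcp_pos: [0.5913, -0.0037, 0.385]
orientation: [0.722, 0.691, -0.001, 0.001]
ft_force: [0.5, -0.6, -1.7]
gripper_width: 0.353
grip_force: 15.0
```

Request:
jog_arm([
  [1,[-0.3,-0.03,0],0],
  [1,[-0.6,-0.06,0],0],
  [1,[-1,-0.09,0],0],
  [1,[-1,-0.09,0],0],
])

```text
t: 11.17
tcp_pos: [0.5783, -0.1032, 0.3849]
orientation: [0.722, 0.692, -0.001, 0.001]
ft_force: [0.2, -1.3, -1.7]
gripper_width: 0.351
grip_force: 15.0
```

Request:
jog_arm([
  [1,[-0.3,-0.03,0],0],
  [1,[-0.6,-0.06,0],-0.1],
  [1,[-0.9,-0.09,0],-0.2],
  [1,[-1,-0.09,0],-0.238],
  [1,[-1,-0.09,0],-0.238],
  [1,[-1,-0.09,0],-0.238],
])

```text
t: 11.67
tcp_pos: [0.5658, -0.1977, 0.3847]
orientation: [0.654, 0.756, 0.0, -0.0]
ft_force: [-0.2, 0.3, -1.6]
gripper_width: 0.352
grip_force: 15.0
```

```bash
python3 - <<'E'
from h import *
o=observe();print(o["tcp_pos"],o["orientation"],o["gripper_width"],o["grip_force"])
r=R.from_quat(o["orientation"]).as_matrix(); print(r.round(3)); print("flat in tool",r.T@(np.array([.568,-.1955,.112])-o["tcp_pos"]))
im,d=snap("scene","held"); W=cloud("scene",d)
P=np.array([.568,-.1955,.112]); u,v=proj("scene",[P])[0]; print(u,v)
# gauge bottom (front +x face): points
g=W[150:260,220:300].reshape(-1,3); q=(g-o["tcp_pos"])@r   # tool frame
m=(abs(q[:,0])<.045)&(q[:,2]>.15)&(q[:,2]<.23)&(abs(q[:,1])<.03)
q=q[m];print(len(q),np.percentile(q,[1,50,99],axis=0).round(4)); f=q[(q[:,2]>.195)];print(len(f),np.percentile(f,[1,50,99],axis=0).round(4))
c=im[140:260,200:320]; cv2.imwrite("pics/held_c.png",cv2.resize(c[:,:,::-1],None,fx=5,fy=5))
E
```

```text
[ 0.56582486 -0.19771325  0.38468023] [ 6.54307505e-01  7.56228577e-01  5.59519845e-05 -1.54899281e-04] 0.35173128581780244 14.99956727027893
[[-0.144  0.99  -0.   ]
 [ 0.99   0.144  0.   ]
 [ 0.    -0.    -1.   ]]
flat in tool [0.00179371 0.00250293 0.27268051]
256.2461347208327 222.76408148332405
308 [[-0.0282  0.0127  0.1579]
 [ 0.002   0.0183  0.1798]
 [ 0.0316  0.0291  0.2032]]
66 [[-0.0288  0.0131  0.1952]
 [ 0.0007  0.0162  0.1997]
 [ 0.031   0.0191  0.2043]]
```

View pics/held_c.png

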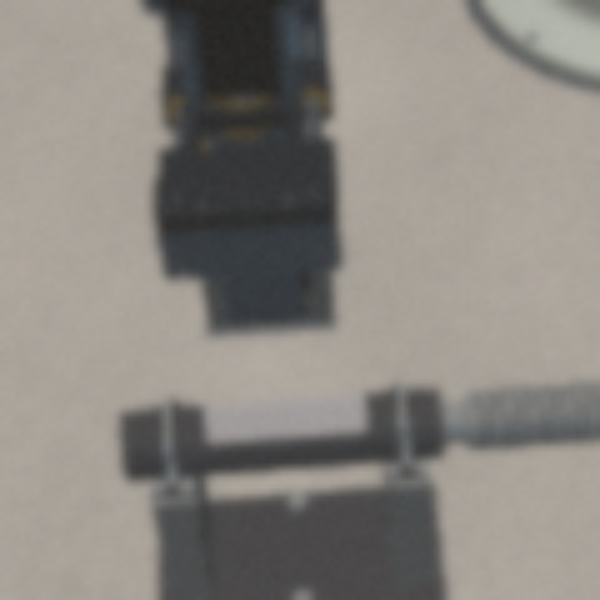

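The picture shows the gauge held upright, with its base at about row 330 and centred over the bright flat between the keepers. Next I'll lower it.

Request:
jog_arm([
  [1,[0.01,0.025,0.1],0],
  [1,[0.01,0.025,0.3],0],
  [1,[0.01,0.025,0.5],0],
  [1,[0.01,0.025,0.6],0],
  [1,[0.01,0.025,0.64],0],
  [1,[0.01,0.025,0.66],0],
  [1,[0.01,0.025,0.66],0],
  [1,[0.01,0.025,0.66],0],
])

```text
t: 12.38
tcp_pos: [0.5687, -0.196, 0.3194]
orientation: [0.653, 0.757, 0.0, 0.001]
ft_force: [-0.3, 0.0, -0.9]
gripper_width: 0.351
grip_force: 15.0
```

Request:
jog_arm([
  [1,[0,0,0.005],0],
  [1,[0,0,0.01],0],
  [1,[0,0,0.01],0],
])

```text
t: 12.63
tcp_pos: [0.5684, -0.1962, 0.318]
orientation: [0.653, 0.757, 0.0, 0.0]
ft_force: [-0.0, 0.4, -1.8]
gripper_width: 0.347
grip_force: 15.0
```

Request:
jog_arm([
  [1,[0,0,0.005],0],
  [1,[0,0,0.01],0],
  [1,[0,0,0.01],0],
])

```text
t: 12.88
tcp_pos: [0.5683, -0.1962, 0.3168]
orientation: [0.653, 0.757, -0.0, 0.0]
ft_force: [-3.6, -0.7, 2.0]
gripper_width: 0.35
grip_force: 15.0
```

Request:
jog_arm([
  [1,[0,0,0.005],0],
  [1,[0,0,0.005],0],
  [1,[0,0,0.005],0],
])

```text
t: 13.13
tcp_pos: [0.5681, -0.1962, 0.3166]
orientation: [0.653, 0.757, -0.0, -0.0]
ft_force: [-5.1, -0.4, 9.5]
gripper_width: 0.352
grip_force: 15.0
```

```bash
python3 - <<'E'
from h import *
o=observe();print(o["tcp_pos"],o["ft_force"],o["wrist_torque"])
E
```

```text
[ 0.56808052 -0.19620422  0.31655545] [-5.13505511 -0.36508037  9.45338611] [-0.15353661  1.19250337 -0.00150153]
```

Request:
jog_arm([
  [0.5,[0,0,0],0],
  [0.4,[0,0,0],0],
  [0.2,[0,0,0],0],
  [0.2,[0,0,0],0],
  [0.2,[0,0,0],0],
  [0.2,[0,0,0],0],
  [0.2,[0,0,0],0],
  [0.2,[0,0,0],0],
])

```text
t: 13.8
tcp_pos: [0.5683, -0.1961, 0.3161]
orientation: [0.653, 0.757, 0.0, -0.0]
ft_force: [-0.3, 0.3, 0.5]
gripper_width: 0.802
grip_force: 0.0
```

Request:
jog_arm([
  [0.2,[0,0,-0.1],0],
  [0.2,[0,0,-0.3],0],
  [0.2,[0,0,-0.6],0],
  [0.2,[0,0,-1],0],
  [0.2,[0,0,-1],0],
  [0.2,[0,0,-1],0],
])

```text
t: 14.3
tcp_pos: [0.5687, -0.1962, 0.4192]
orientation: [0.653, 0.757, 0.001, 0.003]
ft_force: [-0.5, -0.4, 0.3]
gripper_width: 0.8
grip_force: 0.0
```

Request:
jog_arm([
  [0.2,[0.4,-0.2,-0.2],0],
  [0.2,[0.7,-0.5,-0.2],0],
  [0.2,[1,-1,-0.2],0],
  [0.2,[1,-1,-0.2],0],
  [0.2,[1,-1,-0.2],0],
])

```text
t: 14.72
tcp_pos: [0.4507, -0.1096, 0.4358]
orientation: [0.653, 0.757, -0.001, -0.002]
ft_force: [2.0, -1.0, 1.1]
gripper_width: 0.802
grip_force: 0.0
```

```bash
python3 - <<'E'
from h import *
a=np.array([-.15,.989,0]); b=np.array([.989,.15,0]); P0=np.array([.568,-.1955,.112])
for n in("scene","top"):
    im,d=snap(n,n+"end"); W=cloud(n,d); q=W-P0; c=np.stack([q@b,q@a,q[...,2]],-1)
    m=(abs(c[...,0])<.04)&(abs(c[...,1])<.06)&(c[...,2]>.03)&(c[...,2]<.08); p=c[m]
    t=p[p[:,2]>np.percentile(p[:,2],30)] if n=="top" else p
    r=cv2.minAreaRect(p[:,:2].astype(np.float32)); A=np.c_[t,np.ones(len(t))]
    top=p[p[:,2]>.05]; k=np.linalg.lstsq(np.c_[top[:,:2],np.ones(len(top))],top[:,2],rcond=None)[0]
    print(n,len(p),np.percentile(p,[1,50,99],axis=0).round(4),r,"top plane",k.round(3))
u=cv2.imread("pics/sceneend.png")[150:270,200:320]; v=cv2.imread("pics/topend.png")[190:310,310:430]
cv2.imwrite("pics/end.png",cv2.resize(np.hstack([u,v]),None,fx=3.3,fy=3.3))
E
```

```text
scene 418 [[-0.015  -0.0277  0.0306]
 [ 0.0134  0.0014  0.054 ]
 [ 0.0193  0.0306  0.0583]] ((0.002076275646686554, 0.0012874025851488113), (0.05955759435892105, 0.036542799323797226), 89.82621765136719) top plane [-0.052 -0.013  0.055]
top 163 [[-0.0096 -0.0295  0.0541]
 [ 0.0069 -0.015   0.0566]
 [ 0.0153  0.0144  0.0604]] ((0.010416977107524872, -0.01095401868224144), (0.053628962486982346, 0.02203725464642048), 61.23948287963867) top plane [-0.001 -0.007  0.057]
```

View pics/end.png

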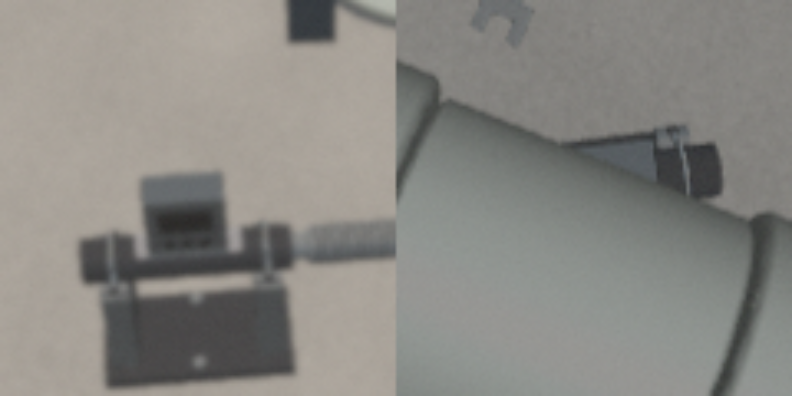

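The gauge stands upright on the flat, within about 2 mm of centre both ways, with its top 56 mm above the flat. Nothing is touching it, so I'm handing the job in.

Request:
jog_arm([
  [0.2,[0,0,0],0],
  [0.2,[0,0,0],0],
  [0.2,[0,0,0],0],
  [0.2,[0,0,0],0],
])

```text
t: 15.15
tcp_pos: [0.4553, -0.1121, 0.4358]
orientation: [0.654, 0.757, -0.0, -0.0]
ft_force: [0.3, -0.8, -0.6]
gripper_width: 0.802
grip_force: 0.0
```

```bash
python3 -c "
from workcell import *
print(finish_job())"
```

```text
the job is handed in; nothing more can be done
None
```

The job is handed in at about 15 s: before the gauge went on, the shaft measured about 0.03 rad from flat-up, and the gauge now stands upright and released on the flat, within about 2 mm of centre and along the shaft; the arm was kept clear of the bystanders, and `finish_job` returned no verdict.

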